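Strip a marking-out set-up and put each piece in its tray

ROBOT

A 6-joint arm with a two-finger parallel gripper is mounted at the origin on a cart in front of the work surface, level with it; the furniture and walls round the work are solid. World frame = base frame: x ahead of the robot, y to its left, z up, the work surface at z = 0. Lengths are in m, angles in rad, forces in N, time in s.
With the tool pointing down it reaches from about 0.3 to 0.875 m from the base axis. Payload 6.4 kg.
Tool frame: the origin (TCP) lies on the centre line of the jaws, within the pads' length; the fingertips stand 22 mm ahead of it and the grasp point (between the pads) lies 3 mm ahead of it; z points along the fingers, y is the line along which they close (so a half turn about z gives the same grasp; the last joint's range is limited). The gripper opens to 85 mm and grips with 20 to 120 N. Pads are 22 mm wide; open, the fingers measure 114 mm over their backs; the gripper's body (76 mm by 85 mm) begins 54 mm behind the grasp point. The pads swing forward as they close: fully open they stand 13 mm farther back than shut.
Start: joints at [-0.206, 0.181, 1.607, -0, 1.354, -0.206], TCP at [0.575, 0, 0.214] pointing down, gripper open.
Joint ranges: [-2.99, 2.99], [-0.89, 2.07], [0.3, 2.58], [-1.14, 4.28], [0, 2.63], [-3.12, 3.12]. Speed limits (rad/s): [2.57, 2.57, 3.01, 3.14, 3.14, 3.14].

INTERFACE

Orientations are given as a unit quaternion [w, x, y, z].
In Python, from bench import ctrl gives the robot as it stands. The module is installed in compiled form; this text tells all that it offers.
- The arm moves only by the tool servo_tool, never from a script. Its argument "commands" is a list of rows, each a list of 3 entries, a list of its own where there are three numbers: the shift along the tool's x, y, z in mm, then the turn about the tool's z in rad, then the finger opening in mm, from 0 to 85.4. In form: [[[dx, dy, dz], turn, jaw], ...]. A call has 1 to 20 rows; each row shifts and turns the commanded pose from where the row before left it, along the tool's axes as they then stand; what a row does not reach is not made up. A row lasts 1/8 s, in which the tool goes at most 62.5 mm and 10.7 degrees, less where a joint would pass 70% of its speed; a pose out of reach is approached as far as the arm can. A call with a gripper value outside its range is refused whole. The fingers move at their own pace and stop on an object; the grip force is fixed at half the most. Time passes only in rows, so rows that do not move let the fingers close. It gives the time, the measured TCP pose, the force, the opening and the grip force at its end, in the units of the state.
- ctrl.get_obs(): the state, without advancing time (a new reading comes with each control period).
- ctrl.camera(name): name is "scene" or "side" or "wrist"; returns a dict with "color" (480x640x3 uint8, red, green, blue), "z_map" (480x640 float32, m along the optical axis (not along the pixel's ray), 0 where there is no reading), "fx", "fy", "cx", "cy" (pixels), "R" (3x3) and "t" (3): a world point X has camera coordinates R X + t. Camera axes: x right, y down, z forward; pixel columns grow to the right and rows downward; lengths in m; the calibration is good to about 2 mm. A picture is of the moment at which its call begins.
- ctrl.hand_in(): hands the job in; it is judged then, once.
The state is a dict: "time_s": time; "q": joint angles; "dq": joint speeds; "joint_efforts": joint torques, N m; "eef_pos": TCP position; "eef_rot": TCP orientation; "wrist_force": force on the tool from outside, world axes, zero at the start; "torque": the same for the moment, N m; "opening": opening from 0.0 (shut) to 1.0 (fully open); "grasp_force": force on a finger pad.
Only numpy, scipy, OpenCV 4.12 (cv2) and the standard library are available. Lean on these libraries where they do the work, as an engineer would, in place of code of your own. Each camera call takes 0.05 s, during which the arm holds its last target. There are 200 camera calls.

TASK

The marking-out set-up is still piled up on the bench: take it apart from the top down, one piece at a time, and set each piece in its own place: the brass pin lengthways in the groove of the red cradle, and lying flat inside their trays the V-block in the wooden one, the aluminium plate in the blue one and the wood block in the yellow one. The pin belongs in the middle of the cradle. Set things down rather than dropping them, leave the standing bolt and the loose nut alone, and let go of everything at the end.

Things in the scene. Friction and masses are not known exactly. Their poses are not given: they have to be found in the camera images.
- brass_pin: Plain round brass-coloured pin, 30 mm diameter, 62 mm long, about 0.3 kg, lying in the V-block's groove on top of the pile. Origin at its centre, x along its length (level); y and z turn as it rolls. In the V-block its centre stands 40 mm above the block's underside and its ends stand about 8 mm out beyond the block, so it can be taken by its two end faces, from above.
- v_block: Grey steel V-block, 45 (x) x 55 (y) x 38 (z) mm, up to 0.75 kg, its 90 degree groove open to the top and running along its x; stands under the pin, on the plate. Origin at the centre of its underside. Its plain flat sides are those across y (55 mm apart).
- riser_plate: Bare aluminium plate with four dark screw holes in its top, 52 (x) x 76 (y) x 20 (z) mm; lies flat under the V-block, on the wood block. Origin at the centre of its underside, y along its length. Gripped across its 52 mm width.
- packing_block: Softwood packing block, 55 (x) x 100 (y) x 38 (z) mm, bottom of the pile, standing loose on the bench. Origin at the centre of its underside, y along its length. Plate and V-block above it lie with their y along its y within 0.25 rad and within about 12 mm of its middle.
- red_cradle: Red plastic V cradle, base 46 (x) x 64 (y) mm, with a 90 degree V groove along its x, 44 mm long, open at both ends. Place of the brass pin: pin's length along the groove, either way round. Fixed to the bench wherever it stands. Origin at the centre of its underside, z up. Bottom line of the groove 8 mm, upper edges of the groove about 26 mm, and centre of the seated pin 29 mm above the bench.
- blue_tray: Blue rectangular tray with grey lining, 76 (x) x 100 (y) mm inside. Place of the aluminium plate: plate's y along the tray's y, either way round. Fixed to the bench wherever it stands. Origin at the centre of its underside; z up. Inner floor 5 mm above the bench, rim 10 mm above the bench, rim 5 mm wide.
- wooden_tray: Small wooden tray, pale rim and dark floor, 69 (x) x 79 (y) mm inside. Place of the V-block: block's y along the tray's y, either way round. Fixed to the bench wherever it stands. Origin at the centre of its underside; z up. Inner floor 5 mm above the bench, rim 10 mm above the bench, rim 5 mm wide.
- yellow_tray: Yellow rectangular tray with black lining, 124 (x) x 79 (y) mm inside. Place of the wood block: the block's y (its length) along the tray's x, either way round. Fixed to the bench wherever it stands. Origin at the centre of its underside; z up. Inner floor 5 mm above the bench, rim 10 mm above the bench, rim 5 mm wide.
- bolt: Dark hex bolt standing on its head, 30 x 34 mm over the head, 93 mm tall; a loose bystander to be left alone. Origin at the centre of its underside.
- nut: Dark hex nut lying flat, 30 x 34 x 20 mm; a loose bystander to be left alone. Origin at the centre of its underside.

How it is judged:
On the way, in this order (a step that is already met when the one before it is completed fails the run):
1. the brass pin lies in the red cradle, let go (horizontal distance between brass_pin and red_cradle below 0.012 m and z of brass_pin in the frame of red_cradle between 0.027 and 0.0315 m and angle between the x axis of brass_pin and the x axis of red_cradle, either way round below 0.12 rad and contact force between the fingers and brass_pin below 0.1 N), for 0.2 s.
2. the V-block lies in the wooden tray, let go (horizontal distance between v_block and wooden_tray below 0.018 m and z of v_block in the frame of wooden_tray between 0.003 and 0.0069 m and angle between v_block's own z axis and vertical below 0.05 rad and contact force between the fingers and v_block below 0.1 N), for 0.2 s.
3. the aluminium plate lies in the blue tray, let go (horizontal distance between riser_plate and blue_tray below 0.018 m and z of riser_plate in the frame of blue_tray between 0.003 and 0.0069 m and angle between riser_plate's own z axis and vertical below 0.05 rad and contact force between the fingers and riser_plate below 0.1 N), for 0.2 s.
4. the wood block lies in the yellow tray, let go (horizontal distance between packing_block and yellow_tray below 0.018 m and z of packing_block in the frame of yellow_tray between 0.003 and 0.0069 m and angle between packing_block's own z axis and vertical below 0.05 rad and contact force between the fingers and packing_block below 0.1 N), for 0.2 s.
At the end, for the whole second after the job is handed in: The pin lies in the groove of the red cradle (centre within 12 mm of the cradle's, along the groove within 0.12 rad); V-block, plate and wood block each lie flat (within 0.05 rad) on the floor of their own tray, inside its rim (within 18 mm of its centre); all at rest and let go (horizontal distance between brass_pin and red_cradle below 0.012 m and z of brass_pin in the frame of red_cradle between 0.027 and 0.0315 m and angle between the x axis of brass_pin and the x axis of red_cradle, either way round below 0.12 rad and linear speed of each of brass_pin, v_block, riser_plate, packing_block below 0.02 m/s and horizontal distance between v_block and wooden_tray below 0.018 m and z of v_block in the frame of wooden_tray between 0.003 and 0.0069 m and angle between each of v_block, riser_plate, packing_block's own z axis and vertical below 0.05 rad and horizontal distance between riser_plate and blue_tray below 0.018 m and z of riser_plate in the frame of blue_tray between 0.003 and 0.0069 m and horizontal distance between packing_block and yellow_tray below 0.018 m and z of packing_block in the frame of yellow_tray between 0.003 and 0.0069 m); the robot touches nothing.
It fails at once if a piece is dropped from more than about 4 cm ((linear speed of brass_pin above 0.9 m/s and contact force between brass_pin and anything else below 0.1 N) or (linear speed of v_block above 0.9 m/s and contact force between v_block and anything else below 0.1 N) or (linear speed of riser_plate above 0.9 m/s and contact force between riser_plate and anything else below 0.1 N) or (linear speed of packing_block above 0.9 m/s and contact force between packing_block and anything else below 0.1 N)).
It fails at once if the bolt is pushed more than 2 cm or knocked over (distance of bolt from where it was at the start of the episode above 0.02 m or angle between bolt's own z axis and vertical above 0.3 rad).
It fails at once if the nut is pushed more than 2 cm or knocked over (distance of nut from where it was at the start of the episode above 0.02 m or angle between nut's own z axis and vertical above 0.3 rad).
It also fails if it takes over 104 s, if anything falls off the work surface, if the arm or the gripper's body presses on something with over 40 N, if the wrist force passes 120 N, or if a joint passes its speed limit or range.

## Working session

There is one attempt and no reset: what is moved stays moved. The work goes in short steps, Python scripts to look and compute and a tool call to move; the robot and the scene stay as the last step left them, time stands still between calls to the robot, and variables do not carry over. Pictures are saved under pics/ and viewed, at most 14 in all, crops included, and the job is handed in when it is done.

Besides the shell and the picture viewer there is one more tool, called by a JSON object that holds its "method" and its "body". servo_tool: Moves the arm, as the interface text tells. Its arguments: {"type":"object","properties":{"commands":{"type":"array"}},"required":["commands"]}

```bash
mkdir -p pics; cat > h.py <<'E'
import numpy as np, cv2
from bench import ctrl
def shot(name, fn=None):
    c=ctrl.camera(name)
    if fn: cv2.imwrite('pics/'+fn, c['color'][:,:,::-1])
    return c
def cloud(c):
    z=c['z_map']; v,u=np.mgrid[:480,:640]
    P=np.stack([(u-c['cx'])/c['fx']*z,(v-c['cy'])/c['fy']*z,z],-1)
    W=(P-c['t'])@c['R']   # R^T (P-t)
    W[z<=0]=np.nan
    return W
def rect(xy):
    r=cv2.minAreaRect((xy*1000).astype(np.float32)); return [np.round(r[0],1),np.round(r[1],1),round(r[2],1)]
E
python3 - <<'E'
from h import *
for n in ['scene','side','wrist']:
    c=shot(n,n+'0.png'); print(n,c['fx'],c['R'].round(2).tolist(),c['t'].round(3), (-c['R'].T@c['t']).round(3))
    np.savez(n+'0.npz',W=cloud(c),C=c['color'])
o=ctrl.get_obs(); print(o['eef_pos'],o['eef_rot'],o['time_s'])
E
```

```text
scene 442.47608920436033 [[0.67, -0.74, 0.0], [-0.52, -0.47, -0.71], [0.53, 0.47, -0.7]] [-0.549  0.251  0.722] [ 0.118 -0.63   0.688]
side 511.75493898107004 [[0.94, -0.33, -0.02], [-0.19, -0.5, -0.84], [0.27, 0.8, -0.54]] [-0.62   0.093  1.165] [ 0.292 -1.088  0.694]
wrist 378.3915089101168 [[1.0, -0.0, -0.0], [-0.0, -0.95, 0.31], [-0.0, -0.31, -0.95]] [-0.574 -0.041  0.38 ] [0.575 0.08  0.373]
[5.74550945e-01 1.01017311e-04 2.13374950e-01] [-5.78692805e-04  7.07109739e-01  7.07103483e-01 -3.83282529e-04] 0.15
```

View pics/scene0.png

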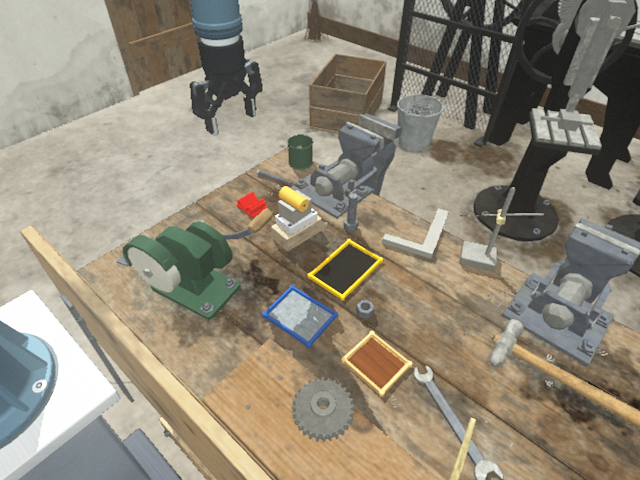

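View pics/side0.png

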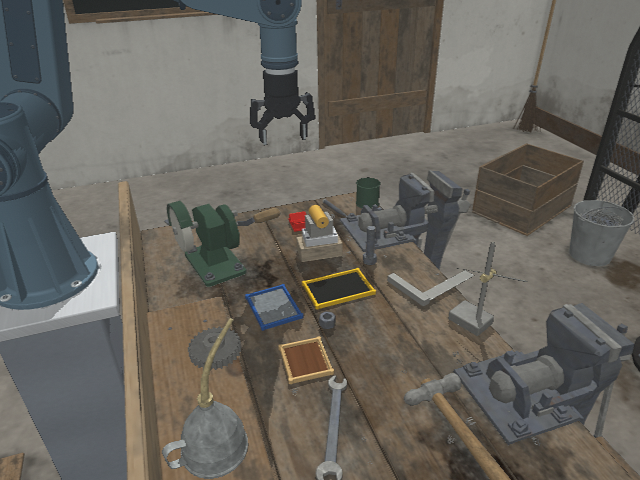

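View pics/wrist0.png

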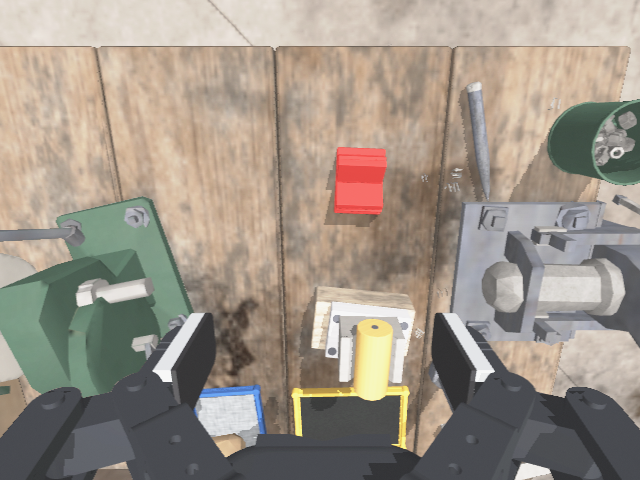

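The pictures show the pile at scene (293,220) with the red cradle at (251,205) and the bolt at (352,212). The yellow tray is at (345,268), blue at (300,315), wooden at (377,362) and the nut at (366,308). In the wrist view the cradle is at (360,180) and the pin at (373,360).

```bash
cat > m.py <<'E'
from h import *
import sys
def load(n): d=np.load(n); return d['W'],d['C']
def seg(W,C,lo,hi,z0,z1,box):
    hsv=cv2.cvtColor(C,cv2.COLOR_RGB2HSV)
    m=cv2.inRange(hsv,np.array(lo),np.array(hi))>0
    m&=(W[...,2]>z0)&(W[...,2]<z1)&(W[...,0]>box[0])&(W[...,0]<box[1])&(W[...,1]>box[2])&(W[...,1]<box[3])
    n,l,s,_=cv2.connectedComponentsWithStats(m.astype(np.uint8),connectivity=8)
    if n<2: return np.zeros((0,3))
    return W[l==1+np.argmax(s[1:,4])]
def rep(t,P):
    if len(P)<8: print(t,len(P)); return
    print(t,len(P),*rect(P[:,:2]),'z',np.percentile(P[:,2]*1000,[2,50,98]).round(1))
E
python3 - <<'E'
from m import *
B=(.3,.9,-.5,.4)
for n in ['scene0.npz','side0.npz','wrist0.npz']:
    W,C=load(n); print(n)
    rep('red',seg(W,C,(0,150,60),(6,255,255),.003,.05,B))
    rep('blue',seg(W,C,(105,150,60),(125,255,255),.003,.03,B))
    rep('yel',seg(W,C,(22,150,100),(32,255,255),.003,.03,B))
    P=seg(W,C,(18,80,100),(32,255,255),.09,.2,B); rep('pin',P)
    rep('wood tray',seg(W,C,(5,20,80),(30,255,255),.0075,.015,(.4,.75,-.5,-.2)))
    # height slices of the pile
    for t,z0,z1 in [('packtop',.030,.0395),('platetop',.052,.0605),('vtop',.09,.098)]:
        rep(t,seg(W,C,(0,0,50),(180,255,255),z0,z1,(.5,.68,-.05,.15)))
    rep('bolt',seg(W,C,(0,0,0),(180,255,255),.07,.1,(.6,.75,-.08,.1)))
    # nut
    rep('nut',seg(W,C,(0,0,0),(180,255,255),.015,.024,(.5,.75,-.35,-.1)))
    print('pixels', [W[y,x].round(3).tolist() for x,y in ({'s':[(352,202),(293,200),(366,308)]}.get('s') if n[1]=='c' else [(371,230),(320,215),(327,320)])])
E
```

```text
scene0.npz
red 433 [609.8  16.5] [59.8 45.4] 88.2 z [ 4.1 16.2 26. ]
blue 542 [ 460.  -282.8] [ 87.4 110.5] 4.8 z [ 3.4  8.6 11.9]
yel 694 [ 609.2 -271.8] [139.3  92.7] 1.2 z [ 3.5  8.6 11.8]
pin 407 [ 616.6 -117.8] [64.6 28.8] 88.6 z [ 91.2 107.4 113.3]
wood tray 561 [ 477.6 -446.9] [92.2 82.9] 86.6 z [ 7.6  9.7 12. ]
packtop 0
platetop 0
vtop 0
bolt 0
nut 153 [ 738.4 -314.3] [20.7 72.5] 16.4 z [15.1 16.3 18.9]
pixels [[0.705, -0.205, 0.082], [0.606, -0.128, 0.106], [0.559, -0.363, -0.0]]
side0.npz
red 243 [601.8  13.3] [59.5 43. ] 75.8 z [ 4.6 17.6 27.1]
blue 362 [ 458.  -283.3] [ 86.7 116. ] 4.5 z [ 3.5  8.6 12. ]
yel 597 [ 606.1 -270.9] [136.2  94.3] 1.1 z [ 3.5  8.6 12.1]
pin 265 [ 614.  -117.5] [29.2 68. ] 2.3 z [ 91.5 107.6 113.7]
wood tray 419 [ 475.5 -446.1] [94.1 80.4] 86.7 z [ 7.6  9.6 12.4]
packtop 0
platetop 0
vtop 0
bolt 0
nut 142 [ 735.9 -314. ] [19.6 74.1] 17.9 z [15.1 16.4 18.3]
pixels [[0.709, -0.206, 0.091], [0.613, -0.137, 0.112], [0.543, -0.375, 0.018]]
wrist0.npz
red 1401 [608.7  18.8] [63.8 44.9] 87.9 z [ 5.  17.6 26.3]
blue 120 [ 461.1 -227. ] [60.4  2.1] 5.1 z [3.  5.3 9.5]
yel 13 [ 583.4 -228.5] [ 2.  14.1] 87.2 z [ 8.3  9.4 10.7]
pin 1341 [ 616.1 -117.2] [63.6 29.2] 88.8 z [ 91.4 106.2 110.9]
wood tray 474 [ 561.9 -242.4] [93.4 52.9] 42.2 z [ 7.7  9.9 11.7]
packtop 0
platetop 0
vtop 0
bolt 0
nut 135 [ 646.5 -101.9] [ 1.7 38.7] 84.4 z [15.2 19.6 23.8]
pixels [[0.623, -0.032, 0.001], [0.571, -0.016, 0.001], [0.578, -0.115, 0.039]]
```

```bash
python3 - <<'E'
from m import *
A=[]
for n in ['scene0.npz','side0.npz','wrist0.npz']:
    W,C=load(n); print(n); A.append(W.reshape(-1,3))
    for t,z0,z1 in [('packtop',.034,.042),('platetop',.055,.0615),('vtop',.093,.0975)]:
        P=seg(W,C,(0,0,50),(180,255,255),z0,z1,(.53,.68,-.19,-.05)); rep(t,P)
        if len(P): print(P[:,:2].min(0).round(3),P[:,:2].max(0).round(3))
    rep('bolt',seg(W,C,(0,0,0),(180,255,255),.03,.1,(.68,.74,-.24,-.17)))
    rep('nut',seg(W,C,(0,0,0),(180,255,255),.013,.024,(.52,.62,-.42,-.32)))
    g=W[(W[...,2]>.15)&(W[...,2]<.3)&(abs(W[...,0]-.575)<.08)&(abs(W[...,1])<.03)]
    if len(g): print('tip z min',np.sort(g[:,2])[:5].round(4))
# max-height map, 2cm cells
P=np.concatenate(A); P=P[~np.isnan(P[:,0])]
P=P[(P[:,2]<.19)&(P[:,2]>-.02)]
xs=np.arange(.36,.80,.02); ys=np.arange(.12,-.56,-.02)
H=np.full((len(ys),len(xs)),-1)
i=((.12+.01-P[:,1])//.02).astype(int); j=((P[:,0]-.35)//.02).astype(int)
ok=(i>=0)&(i<len(ys))&(j>=0)&(j<len(xs))
np.maximum.at(H,(i[ok],j[ok]),(P[ok,2]*1000).astype(int))
print('      ',' '.join('%3d'%(x*1000) for x in xs))
for k,y in enumerate(ys): print('%5d: '%(round(y*1000)),' '.join('%3d'%h for h in H[k]))
E
```

```text
scene0.npz
packtop 302 [ 615.2 -127.7] [ 55.3 101.5] 81.7 z [34.6 37.9 41.5]
[ 0.562 -0.159] [ 0.664 -0.095]
platetop 224 [ 618.5 -125.5] [51.7 77.6] 81.1 z [55.2 58.1 61.1]
[ 0.578 -0.155] [ 0.655 -0.094]
vtop 99 [ 598.1 -118.4] [19.7 62.3] 4.4 z [93.3 95.7 97.5]
[ 0.59  -0.149] [ 0.61  -0.087]
bolt 233 [ 712.9 -201.3] [19.4 19. ] 54.1 z [31.8 68.6 93.8]
nut 176 [ 547.7 -368.5] [31.3 29.5] 55.0 z [13.5 19.3 22.6]
tip z min [0.2436 0.2437 0.2439 0.244  0.2441]
side0.npz
packtop 244 [ 612.6 -127.6] [ 55.7 100.9] 83.6 z [34.3 38.1 41.7]
[ 0.561 -0.16 ] [ 0.662 -0.095]
platetop 174 [ 615.8 -124. ] [55.6 75.5] 82.7 z [55.3 58.1 61.2]
[ 0.575 -0.154] [ 0.654 -0.092]
vtop 57 [ 636.7 -126.4] [58.4 23.8] 65.3 z [93.1 95.6 97.3]
[ 0.614 -0.151] [ 0.644 -0.097]
bolt 227 [ 710.1 -201.4] [19.2 18.6] 45.7 z [30.8 66.6 94. ]
nut 147 [ 546.2 -367.4] [33.1 30.2] 2.5 z [13.6 19.  22. ]
tip z min [0.244  0.2449 0.2453 0.2454 0.2454]
wrist0.npz
packtop 1065 [ 614.1 -124.6] [57.6 99.8] 84.3 z [34.5 38.2 41.4]
[ 0.563 -0.158] [ 0.666 -0.093]
platetop 945 [ 616.9 -122.4] [53.2 76.6] 84.2 z [55.4 58.3 61. 
[... 3033 characters left out ...]

 -420:   93   3   2   2  12   8   8  11  12   3   3   3   3   3   3   3   3   3   3   3   3   5 101
 -440:  110   2   2   2  13   8   9   8  13   2   3   2   3   3   3   4   3   2   2   2   3  24  25
 -460:  110   2   3   2  12   8   9  11  11   2   2   3   2   3   3   3   2   2   3   3   2  24 119
 -480:  109   2   3   2  12  12  11  11  12   3   3   3   3   3   3   3   2   3   3   2   3   4 129
 -500:  106   3   3   3  11  10  12  12  12   3   3   3   3   3   3   2   2   4   2   3   2   2  24
 -520:   94   3   5   3   9   4   2   9   9   2   2   3   3   3   4   3   3   3   3   9   3   4   3
 -540:   94   2   4   2   2   2   6   9   8   3   3   3   4   5   7   3   3   2   3   8   3   3   3
```

```bash
python3 - <<'E'
from m import *
for n,(u0,u1,v0,v1) in {'scene0.npz':(185,270,60,135),'side0.npz':(245,320,90,150)}.items():
    W,C=load(n); P=W[v0:v1,u0:u1].reshape(-1,3); P=P[~np.isnan(P[:,0])]; P=P[(P[:,2]>.12)&(P[:,0]>.4)&(P[:,0]<.75)&(P[:,1]>-.15)&(P[:,1]<.15)]
    i=np.argsort(P[:,2])[:60:6]; print(P[i].round(3).tolist())
    L=P[P[:,2]<.26]; print(L.min(0),L.max(0))
E
```

```text
[[0.62, 0.007, 0.244], [0.621, -0.007, 0.244], [0.626, -0.011, 0.246], [0.619, -0.006, 0.247], [0.622, -0.012, 0.248], [0.619, -0.0, 0.249], [0.528, -0.012, 0.25], [0.529, -0.014, 0.25], [0.523, 0.002, 0.251], [0.527, -0.01, 0.252]]
[ 0.52041771 -0.01397738  0.24356594] [0.63442063 0.01119232 0.25986227]
[[0.525, -0.007, 0.244], [0.617, 0.004, 0.246], [0.62, -0.01, 0.248], [0.525, -0.009, 0.25], [0.618, -0.002, 0.251], [0.623, -0.008, 0.252], [0.618, -0.016, 0.253], [0.617, -0.012, 0.254], [0.621, -0.008, 0.255], [0.529, -0.014, 0.256]]
[ 0.5181092  -0.01574565  0.24397232] [0.62886804 0.0168882  0.25995379]
```

The scene and side clouds put the open fingertips at z≈0.244, which does not match the TCP plus the text's offsets. I'll re-check this above the pin.

{"method": "servo_tool", "body": {"commands": [[[-30, 10, 0], 0, 85], [[-30, 10, 0], 0, 85], [[-30, 10, 0], 0, 85], [[-27.6, 11.5, 0], 0, 85], [[0, 0, 0], 0.177, 85], [[0, 0, 0], 0.177, 85], [[0, 0, 0], 0.177, 85], [[0, 0, 0], 0.177, 85], [[0, 0, 0], 0.177, 85], [[0, 0, 0], 0.177, 85], [[0, 0, 0], 0.177, 85], [[0, 0, 0], 0.177, 85], [[0, 0, 0], 0.176, 85], [[0, 0, 0], 0, 85]]}}

```text
time_s: 1.9
eef_pos: [0.6163, -0.1175, 0.2137]
eef_rot: [-0.0, 1.0, -0.01, -0.0]
wrist_force: [-0.6, 0.4, 0.5]
opening: 1.001
grasp_force: 0.0
```

```bash
cat > tip.py <<'E'
from m import *
import sys
# where are the fingers? world bounds of low part near the TCP
o=ctrl.get_obs(); p=o['eef_pos']; print('tcp',(p*1000).round(1),'rot',np.round(o['eef_rot'],4),'t',o['time_s'],'q',np.round(o['q'],2))
for n in ['scene','side','wrist']:
    c=shot(n,sys.argv[1]+n+'.png'); W=cloud(c); np.savez(sys.argv[1]+n+'.npz',W=W,C=c['color'])
    C=c['color'].astype(int)
    m=(np.abs(W[...,0]-p[0])<.08)&(np.abs(W[...,1]-p[1])<.08)&(W[...,2]>float(sys.argv[2]))&(W[...,2]<.36)
    P=W[m]
    if len(P):
        z=np.percentile(P[:,2],.3); L=P[P[:,2]<z+.02]; print(n,'tip z',z.round(4),'min',L.min(0).round(4),'max',L.max(0).round(4))
E
python3 tip.py a .13
```

```text
tcp [ 616.3 -117.5  213.7] rot [-1.0e-04  1.0e+00 -9.8e-03 -3.0e-04] t 1.9 q [-0.38  0.3   1.47 -0.    1.38  1.21]
scene tip z 0.2442 min [ 0.6052 -0.1753  0.2433] max [ 0.6315 -0.0602  0.2641]
side tip z 0.2445 min [ 0.604  -0.1772  0.2433] max [ 0.6286 -0.0681  0.2645]
wrist tip z 0.2464 min [ 0.6039 -0.1753  0.243 ] max [ 0.6291 -0.0623  0.2664]
```

The tips really are about 30 mm above the reported TCP z in all three cameras, while x and y agree. I'll descend in stages and check against the pin.

{"method": "servo_tool", "body": {"commands": [[[0, 0, 25], 0, 85], [[0, 0, 25], 0, 85], [[0, 0, 25], 0, 85], [[0, 0, 25], 0, 85], [[0, 0, 0], 0, 85], [[0, 0, 0], 0, 85]]}}

```text
time_s: 2.8
eef_pos: [0.6171, -0.1178, 0.1151]
eef_rot: [0.0, 1.0, -0.01, 0.001]
wrist_force: [0.1, -0.4, -0.4]
opening: 0.995
grasp_force: 0.0
```

```bash
python3 tip.py b .125; python3 - <<'E'
import cv2
i=cv2.imread('pics/bside.png')[150:270,240:400]; j=cv2.imread('pics/bscene.png')[130:250,210:370]
cv2.imwrite('pics/b2.png',cv2.resize(cv2.hconcat([i,j]),None,fx=2.5,fy=2.5))
E
```

```text
tcp [ 617.1 -117.8  115.1] rot [ 2.000e-04  9.999e-01 -1.010e-02  6.000e-04] t 2.8 q [-0.38  0.39  1.55  0.    1.2   1.21]
scene tip z 0.148 min [ 0.6061 -0.1755  0.1438] max [ 0.631  -0.0622  0.1679]
side tip z 0.1478 min [ 0.6049 -0.1771  0.144 ] max [ 0.6286 -0.0702  0.1677]
wrist tip z 0.1482 min [ 0.605  -0.1753  0.1452] max [ 0.6304 -0.0624  0.1682]
```

View pics/b2.png

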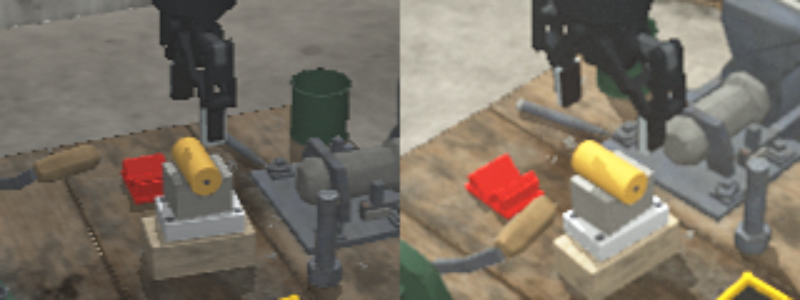

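The view shows the fingertips still above the pin (left panel (195,160)), with the reported TCP z at 0.115. So real finger height is reported z + 39 mm on the nominal TCP, and I'll use that offset from here.

{"method": "servo_tool", "body": {"commands": [[[-1, 0, 20], 0, 85], [[0, 0, 20], 0, 85], [[0, 0, 17], 0, 85], [[0, 0, 0], 0, 85], [[0, 0, 0], 0, 50], [[0, 0, 0], 0, 50], [[0, 0, 0], 0, 50], [[0, 0, 0], 0, 50], [[0, 0, 0], 0, 50], [[0, 0, 0], 0, 50]]}}

```text
time_s: 4.2
eef_pos: [0.6161, -0.1178, 0.0579]
eef_rot: [0.0, 1.0, -0.011, 0.001]
wrist_force: [-0.4, 0.5, 5.6]
opening: 0.716
grasp_force: 66.2
```

{"method": "servo_tool", "body": {"commands": [[[0, 0, -10], 0, 50], [[0, 0, -20], 0, 50], [[0, 0, -20], 0, 50], [[0, -20, -10], 0, 50], [[0, -30, 0], 0, 50], [[0, -30, 0], 0, 50], [[0, -30, 0], 0, 50], [[-4, -25, 0], 0, 50], [[0, 0, 0], -0.173, 50], [[0, 0, 0], -0.173, 50], [[0, 0, 0], -0.173, 50], [[0, 0, 0], -0.173, 50], [[0, 0, 0], -0.173, 50], [[0, 0, 0], -0.173, 50], [[0, 0, 0], -0.173, 50], [[0, 0, 0], -0.173, 50], [[0, 0, 0], -0.173, 50], [[0, 0, 0], 0, 50]]}}

```text
time_s: 6.45
eef_pos: [0.6142, 0.0186, 0.1175]
eef_rot: [-0.0, 0.72, 0.694, 0.0]
wrist_force: [0.0, -0.5, -3.7]
opening: 0.719
grasp_force: 66.1
```

```bash
python3 tip.py c .06; python3 - <<'E'
from m import *
for n in ['scene','side','wrist']:
    W,C=load('c'+n+'.npz')
    rep(n+' red',seg(W,C,(0,150,60),(6,255,255),.002,.05,(.5,.7,-.1,.1)))
    P=seg(W,C,(0,150,60),(6,255,255),.022,.03,(.5,.7,-.1,.1));rep('ridge',P)
    rep('pin',seg(W,C,(18,80,100),(32,255,255),.09,.2,(.5,.7,-.1,.1)))
E
```

```text
tcp [614.2  18.6 117.5] rot [-1.000e-04  7.197e-01  6.943e-01  1.000e-04] t 6.45 q [-0.16  0.36  1.58  0.    1.19 -0.13]
scene tip z 0.1457 min [5.712e-01 4.000e-04 1.410e-01] max [0.6615 0.026  0.1657]
side tip z 0.1447 min [5.700e-01 2.000e-04 1.417e-01] max [0.6576 0.0316 0.1646]
wrist tip z 0.148 min [0.5702 0.0049 0.1408] max [0.659  0.0339 0.168 ]
scene red 441 [609.8  18. ] [66.3 47.1] 87.7 z [ 3.3 15.2 26.4]
ridge 46 [609.2  -3.5] [40.9 12.1] 0.7 z [22.1 23.8 27.9]
pin 356 [614.3  13.3] [67.2 26.8] 1.5 z [149.4 166.1 173.4]
side red 256 [602.4  13.3] [57.1 43.6] 77.5 z [ 2.6 17.1 26.5]
ridge 36 [609.2  33.1] [41.4 13.2] 0.7 z [22.4 24.2 27.2]
pin 285 [613.2  12.5] [24.9 61.8] 86.2 z [148.5 163.6 172.9]
wrist red 5080 [609.1  21.8] [58.1 45.6] 87.8 z [ 5.  18.9 26.4]
ridge 792 [609.7  36.9] [10.  43.3] 87.5 z [22.1 24.4 26.9]
pin 9018 [613.7  19.4] [27.4 63.5] 87.5 z [153.8 166.3 172.6]
```

View pics/cwrist.png

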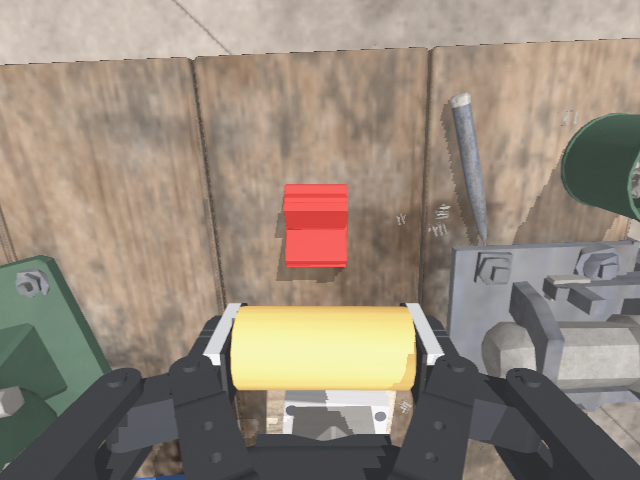

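The pin is held level at wrist (320,345), in line with the cradle at (316,225). Lower onto it.

{"method": "servo_tool", "body": {"commands": [[[0, -4.3, 20], 0, 50], [[0, 0, 25], 0, 50], [[0, 0, 25], 0, 50], [[0, 0, 25], 0, 50], [[0, 0, 15], 0, 50], [[0, 0, 8], 0, 50], [[0, 0, 4], 0, 50], [[0, 0, 3], 0, 50], [[0, 0, 2], 0, 50], [[0, 0, 0], 0, 50], [[0, 0, 0], 0, 50]]}}

```text
time_s: 7.98
eef_pos: [0.6108, 0.0179, -0.009]
eef_rot: [0.0, 0.719, 0.695, 0.001]
wrist_force: [-1.0, 2.9, 4.0]
opening: 0.717
grasp_force: 66.7
```

{"method": "servo_tool", "body": {"commands": [[[0, 0, 0.5], 0, 50], [[0, 0, 0], 0, 66], [[0, 0, 0], 0, 75], [[0, 0, 0], 0, 80], [[0, 0, 0], 0, 80], [[0, 0, 0], 0, 80], [[0, 0, -10], 0, 80], [[0, 0, -25], 0, 80], [[0, 0, -30], 0, 80], [[0, 0, -30], 0, 80], [[0, 0, -25], 0, 80], [[0, 0, 0], 0, 80]]}}

```text
time_s: 9.48
eef_pos: [0.6122, 0.0174, 0.1128]
eef_rot: [0.002, 0.719, 0.695, 0.002]
wrist_force: [0.5, -0.6, 0.6]
opening: 0.938
grasp_force: 0.0
```

```bash
python3 tip.py d .06; python3 - <<'E'
from m import *
for n in ['scene','side','wrist']:
    W,C=load('d'+n+'.npz'); print(n)
    rep('pin',seg(W,C,(18,80,100),(32,255,255),.02,.2,(.5,.7,-.07,.1)))
    rep('vtop',seg(W,C,(0,0,50),(180,80,255),.0925,.099,(.53,.68,-.19,-.05)))
    rep('vall',seg(W,C,(0,0,50),(180,80,255),.064,.099,(.53,.68,-.19,-.05)))
E
```

```text
tcp [612.2  17.4 112.8] rot [0.0024 0.7193 0.6946 0.0017] t 9.475 q [-0.17  0.36  1.6  -0.    1.18 -0.13]
scene tip z 0.1447 min [0.56  0.003 0.141] max [0.6679 0.0266 0.1647]
side tip z 0.143 min [0.5558 0.0008 0.1395] max [0.6629 0.0272 0.1628]
wrist tip z 0.1403 min [0.5564 0.0036 0.1371] max [0.6641 0.0305 0.1603]
scene
pin 335 [612.3  15.1] [26.3 64.2] 86.0 z [22.8 38.7 45.2]
vtop 90 [ 639.2 -121.7] [13.  47.1] 0.9 z [92.6 95.4 98.2]
vall 680 [ 617.3 -121.4] [56.6 48.7] 0.2 z [65.4 84.6 97.3]
side
pin 237 [609.6  15.4] [30.9 63.4] 82.5 z [23.6 38.6 45.6]
vtop 54 [ 637.7 -119.4] [48.7 12.9] 88.4 z [92.7 95.2 97.6]
vall 505 [ 615.7 -120.3] [51.8 56.9] 88.5 z [64.6 82.8 97.1]
wrist
pin 1476 [611.1  19.4] [28.9 61.5] 87.2 z [27.6 39.3 44.2]
vtop 0
vall 1452 [616.6 -98.8] [ 4.5 55.1] 88.8 z [64.3 71.7 80.1]
```

{"method": "servo_tool", "body": {"commands": [[[-30, 2, 0], 0, 85], [[-35, 2.5, 0], 0, 85], [[-38, 2.5, 0], -0.017, 85], [[-35.2, 2.1, 0], 0, 85], [[0, 0, 15], 0, 85], [[0, 0, 20], 0, 85], [[0, 0, 16], 0, 85], [[0, 0, 10], 0, 85], [[0, 0, 0], 0, 85], [[0, 0, 0], 0, 40], [[0, 0, 0], 0, 40], [[0, 0, 0], 0, 40], [[0, 0, 0], 0, 40], [[0, 0, 0], 0, 40], [[0, 0, 0], 0, 40]]}}

```text
time_s: 11.5
eef_pos: [0.6161, -0.1211, 0.0499]
eef_rot: [0.001, 0.713, 0.701, 0.001]
wrist_force: [1.5, 1.6, 6.0]
opening: 0.631
grasp_force: 65.3
```

{"method": "servo_tool", "body": {"commands": [[[0, 0, -10], 0, 40], [[0, 0, -20], 0, 40], [[0, 0, -20], 0, 40], [[-20, 0, -10], 0, 40], [[-30, 0, 0], 0, 40], [[-30, 0, 0], 0, 40], [[-30, 0, 0], 0, 40], [[-30, 0, 0], 0, 40], [[-40, 0, 0], 0, 40], [[0, 0, 0], 0.161, 40], [[0, 0, 0], 0.161, 40], [[0, 0, 0], 0.161, 40], [[0, 0, 0], 0.161, 40], [[0, 0, 0], 0.161, 40], [[0, 0, 0], 0.161, 40], [[0, 0, 0], 0.161, 40], [[0, 0, 0], 0.161, 40], [[0, 0, 0], 0.161, 40], [[0, 0, 0], 0.164, 40]]}}

```text
time_s: 13.88
eef_pos: [0.6112, -0.302, 0.109]
eef_rot: [0.0, 0.999, -0.033, -0.0]
wrist_force: [-0.5, -0.9, -3.8]
opening: 0.628
grasp_force: 64.6
```

{"method": "servo_tool", "body": {"commands": [[[-20, 25, 0], 0, 40], [[-25, 30, 0], 0, 40], [[-30, 35, 0], 0, 40], [[-30, 35, 0], 0, 40], [[-25, 28, 0], 0, 40], [[0, 0, 0], 0, 40], [[0, 0, 0], 0, 40]]}}

```text
time_s: 14.75
eef_pos: [0.4724, -0.4462, 0.1089]
eef_rot: [-0.0, 1.0, -0.031, 0.0]
wrist_force: [0.1, 0.4, -4.7]
opening: 0.632
grasp_force: 64.9
```

```bash
python3 tip.py e .06; python3 - <<'E'
from m import *
for n in ['scene','side','wrist']:
    W,C=load('e'+n+'.npz'); print(n)
    P=seg(W,C,(5,20,80),(30,255,255),.0055,.015,(.4,.6,-.52,-.36)); rep('tray',P)
    rep('platetop',seg(W,C,(0,0,50),(180,255,255),.054,.0625,(.53,.68,-.19,-.05)))
    rep('packtop',seg(W,C,(0,0,50),(180,255,255),.034,.042,(.53,.68,-.19,-.05)))
    rep('pin',seg(W,C,(18,80,100),(32,255,255),.02,.2,(.5,.7,-.07,.1)))
E
```

```text
tcp [ 472.4 -446.2  108.9] rot [-1.000e-04  9.995e-01 -3.070e-02  1.000e-04] t 14.75 q [-0.94  0.45  1.49  0.    1.21  0.69]
scene tip z 0.1192 min [ 0.4503 -0.4838  0.117 ] max [ 0.4957 -0.4084  0.1392]
side tip z 0.118 min [ 0.4497 -0.4848  0.1159] max [ 0.4948 -0.4174  0.1379]
wrist tip z 0.1196 min [ 0.4514 -0.4864  0.1165] max [ 0.499  -0.4061  0.1396]
scene
tray 1351 [ 477.1 -446.8] [92.5 82.8] 86.8 z [ 5.6  7.  11.6]
platetop 616 [ 617.7 -124.1] [56.1 77.1] 82.1 z [54.9 57.9 60.1]
packtop 302 [ 615.6 -126.1] [ 57.1 101.7] 83.4 z [34.5 37.8 41.5]
pin 332 [612.5  16.4] [27.9 62.7] 87.7 z [23.5 38.5 45.2]
side
tray 1046 [ 474.9 -446.1] [94.1 80.8] 86.9 z [ 5.6  7.1 11.5]
platetop 174 [ 640.  -127.7] [58.3 32.6] 70.5 z [54.4 58.  60.6]
packtop 87 [ 644.7 -148.1] [59.9 30.6] 29.4 z [34.3 37.9 41.6]
pin 0
wrist
tray 6875 [ 485.8 -447.9] [92.1 62.4] 86.4 z [ 5.5  6.3 11.1]
platetop 0
packtop 0
pin 0
```

View pics/ewrist.png

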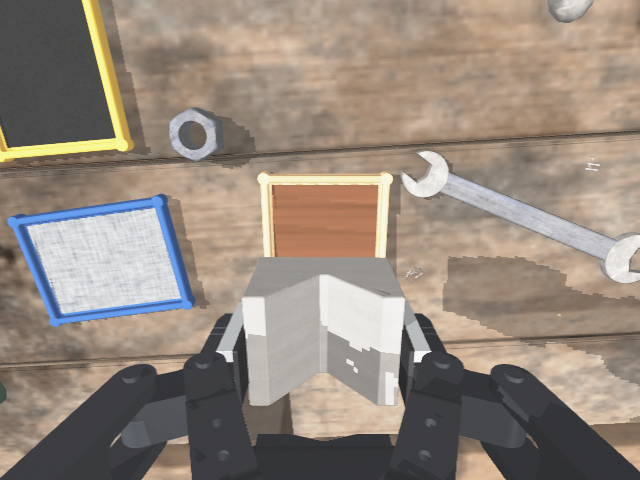

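V-block is held square above the wooden tray (wrist (325,230)). Lower it.

{"method": "servo_tool", "body": {"commands": [[[3.5, 0, 20], 0, 40], [[0, 0, 25], 0, 40], [[0, 0, 25], 0, 40], [[0, 0, 20], 0, 40], [[0, 0, 10], 0, 40], [[0, 0, 5], 0, 40], [[0, 0, 3], 0, 40], [[0, 0, 2], 0, 40], [[0, 0, 1], 0, 40], [[0, 0, 0], 0, 40], [[0, 0, 0], 0, 40]]}}

```text
time_s: 16.27
eef_pos: [0.4763, -0.446, -0.0021]
eef_rot: [0.0, 1.0, -0.03, 0.0]
wrist_force: [-0.3, -0.4, -4.7]
opening: 0.629
grasp_force: 64.8
```

{"method": "servo_tool", "body": {"commands": [[[0, 0, 1], 0, 40], [[0, 0, 0], 0, 40]]}}

```text
time_s: 16.52
eef_pos: [0.4764, -0.446, -0.0031]
eef_rot: [0.0, 1.0, -0.03, 0.0]
wrist_force: [-0.1, -0.2, -2.3]
opening: 0.632
grasp_force: 65.0
```

{"method": "servo_tool", "body": {"commands": [[[0, 0, 0], 0, 60], [[0, 0, 0], 0, 75], [[0, 0, 0], 0, 85], [[0, 0, 0], 0, 85], [[0, 0, 0], 0, 85], [[0, 0, -10], 0, 85], [[0, 0, -25], 0, 85], [[0, 0, -30], 0, 85], [[0, 0, -30], 0, 85], [[20, -1, -20], 0, 85], [[35, -2, 0], 0, 85], [[35, -2, 0], 0, 85], [[35, -2, 0], 0, 85], [[15.7, -1.3, 0], 0, 85], [[-2, -30, 0], 0, 85], [[-2, -40, 0], 0, 85], [[-3, -40, 0], 0, 85], [[-3, -45, 0], 0, 85]]}}

```text
time_s: 18.77
eef_pos: [0.6166, -0.2899, 0.1125]
eef_rot: [0.0, 1.0, -0.03, 0.0]
wrist_force: [1.7, 0.4, 1.0]
opening: 0.993
grasp_force: 0.0
```

```bash
python3 tip.py f .06; python3 - <<'E'
from m import *
for n in ['scene','side','wrist']:
    W,C=load('f'+n+'.npz'); print(n)
    rep('vb',seg(W,C,(0,0,50),(180,70,255),.018,.05,(.43,.53,-.5,-.39)))
    rep('vtop',seg(W,C,(0,0,50),(180,70,255),.04,.047,(.43,.53,-.5,-.39)))
    rep('platetop',seg(W,C,(0,0,50),(180,255,255),.054,.0625,(.53,.68,-.19,-.05)))
    rep('packtop',seg(W,C,(0,0,50),(180,255,255),.034,.042,(.53,.68,-.19,-.05)))
    rep('blue',seg(W,C,(105,150,60),(125,255,255),.003,.03,(.3,.6,-.4,-.2)))
E
```

```text
tcp [ 616.6 -289.9  112.5] rot [ 3.000e-04  9.995e-01 -3.040e-02  5.000e-04] t 18.775 q [-0.61  0.51  1.4   0.    1.24  1.02]
scene tip z 0.1463 min [ 0.603  -0.3469  0.1419] max [ 0.633  -0.2343  0.1663]
side tip z 0.1432 min [ 0.6022 -0.3425  0.1414] max [ 0.6289 -0.2319  0.1629]
wrist tip z 0.1447 min [ 0.6029 -0.3435  0.1421] max [ 0.6312 -0.2308  0.1647]
scene
vb 1026 [ 479.5 -446.8] [56.2 46.7] 85.9 z [19.6 34.5 44.4]
vtop 165 [ 478.5 -468.3] [12.2 44.8] 87.1 z [40.2 42.4 44.8]
platetop 613 [ 618.2 -123.9] [53.9 77.1] 83.3 z [54.6 58.  60.4]
packtop 303 [ 615.3 -127. ] [ 56.5 100.3] 84.0 z [34.6 37.9 41.5]
blue 519 [ 459.9 -283.1] [ 87.4 111.5] 4.6 z [ 3.9  8.9 12.1]
side
vb 824 [ 476.8 -446.6] [58.8 45. ] 85.9 z [19.  33.8 44.6]
vtop 126 [ 478.4 -424.5] [15.1 45.1] 88.6 z [40.1 42.3 44.7]
platetop 421 [ 615.8 -123. ] [58.9 75.8] 82.4 z [54.6 57.9 60.8]
packtop 253 [ 613.  -128.3] [ 58.3 100. ] 83.4 z [34.3 37.8 41.5]
blue 345 [ 457.3 -282.6] [ 87.4 116.1] 5.3 z [ 4.2  9.3 12.2]
wrist
vb 1500 [ 490.8 -448.8] [53.4 20.4] 86.3 z [18.5 27.7 39.9]
vtop 26 [ 498.6 -471.5] [9.2 1.6] 82.4 z [40.1 41.  43. ]
platetop 10113 [ 616.9 -123.5] [54.  76.6] 83.1 z [55.5 58.  59.3]
packtop 3439 [ 613.7 -126.8] [ 55.9 100.5] 84.4 z [34.6 37.9 41.4]
blue 1355 [ 460.  -282.7] [ 87.9 110.6] 4.4 z [ 4.8  9.8 11.1]
```

View pics/fscene.png

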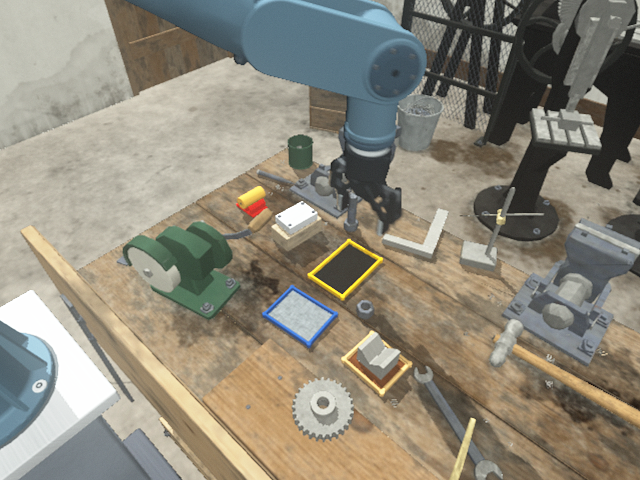

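The scene shows the pin in the cradle at (252,195) and the V-block flat in its tray at (377,355). Next is the plate.

{"method": "servo_tool", "body": {"commands": [[[-2, -36, 0], 0, 85], [[-2.6, -45, 0], 0, 85], [[-3, -45, 0], 0, 85], [[-2, -40, 0], 0.06, 85], [[0, 0, 20], 0, 85], [[0, 0, 25], 0, 85], [[0, 0, 25], 0, 85], [[0, 0, 12.5], 0, 85], [[0, 0, 5], 0, 85], [[0, 0, 0], 0, 40], [[0, 0, 0], 0, 40], [[0, 0, 0], 0, 40], [[0, 0, 0], 0, 40], [[0, 0, 0], 0, 40], [[0, 0, 0], 0, 40]]}}

```text
time_s: 20.8
eef_pos: [0.6181, -0.1249, 0.0256]
eef_rot: [0.0, 0.998, -0.06, 0.001]
wrist_force: [0.1, -1.0, 6.6]
opening: 0.587
grasp_force: 65.1
```

{"method": "servo_tool", "body": {"commands": [[[0, 0, -10], 0, 40], [[0, 0, -20], 0, 40], [[0, 0, -20], 0, 40], [[3, 25, -20], 0, 40], [[4, 34, 0], 0, 40], [[4, 34, 0], 0, 40], [[4, 34, 0], 0, 40], [[4, 31, 0], 0, 40], [[-30, 4, 0], 0, 40], [[-40, 5, 0], 0, 40], [[-45, 5, 0], 0, 40], [[-42.4, 5, 0], 0, 40]]}}

```text
time_s: 22.3
eef_pos: [0.4572, -0.2838, 0.0955]
eef_rot: [0.001, 0.998, -0.06, 0.001]
wrist_force: [-0.6, -1.3, -2.2]
opening: 0.594
grasp_force: 64.2
```

{"method": "servo_tool", "body": {"commands": [[[0, 0, 0], 0.171, 40], [[0, 0, 0], 0.171, 40], [[0, 0, 0], 0.171, 40], [[0, 0, 0], 0.171, 40], [[0, 0, 0], 0.171, 40], [[0, 0, 0], 0.171, 40], [[0, 0, 0], 0.171, 40], [[0, 0, 0], 0.173, 40], [[0, 0, 0], 0, 40], [[0, 0, 0], 0, 40]]}}

```text
time_s: 23.55
eef_pos: [0.4585, -0.2838, 0.0948]
eef_rot: [0.0, 0.736, -0.677, 0.0]
wrist_force: [-0.4, -0.2, -1.1]
opening: 0.589
grasp_force: 64.2
```

```bash
python3 tip.py g .06; python3 - <<'E'
from m import *
for n in ['scene','side','wrist']:
    W,C=load('g'+n+'.npz'); print(n)
    rep('plate',seg(W,C,(0,0,120),(180,60,255),.095,.132,(.38,.54,-.36,-.2)))
    rep('packtop',seg(W,C,(0,0,50),(180,255,255),.034,.042,(.53,.68,-.19,-.05)))
    rep('blue',seg(W,C,(105,150,60),(125,255,255),.003,.03,(.3,.6,-.4,-.2)))
    rep('yel',seg(W,C,(22,150,100),(32,255,255),.003,.03,(.5,.7,-.36,-.2)))
E
```

```text
tcp [ 458.5 -283.8   94.8] rot [ 0.000e+00  7.361e-01 -6.768e-01  5.000e-04] t 23.55 q [-0.77  0.24  1.8  -0.    1.1   2.28]
scene tip z 0.11 min [ 0.4212 -0.3232  0.1072] max [ 0.4996 -0.2446  0.13  ]
side tip z 0.109 min [ 0.42   -0.3253  0.1059] max [ 0.4973 -0.2444  0.129 ]
wrist tip z 0.1106 min [ 0.4201 -0.3234  0.1073] max [ 0.4978 -0.2438  0.1306]
scene
plate 851 [ 461.4 -298.9] [61.8 53.1] 14.8 z [110.1 126.5 129.2]
packtop 5
blue 417 [ 459.8 -283.1] [ 87.  111.1] 5.0 z [ 4.4  8.9 11.8]
yel 598 [ 608.1 -271.8] [137.2  90.7] 1.8 z [ 3.4  8.5 12. ]
side
plate 734 [ 460.3 -284.8] [54.7 80.8] 0.5 z [109.8 126.5 128.9]
packtop 575 [ 612.8 -127.2] [ 60.1 100.1] 83.8 z [34.6 37.8 40.6]
blue 359 [ 458.  -282.2] [ 86.9 116.1] 4.2 z [ 3.6  9.1 12.9]
yel 609 [ 606.  -272.3] [138.   95.2] 1.6 z [ 3.3  8.4 11.9]
wrist
plate 23058 [ 458.6 -283. ] [53.3 77.1] 4.7 z [113.  126.9 128.1]
packtop 1851 [ 653.  -142.4] [66.2 31.1] 46.2 z [34.7 38.1 39.3]
blue 2161 [ 461.8 -314.4] [88.1 48.6] 4.7 z [ 4.4  9.9 11.4]
yel 60 [ 669.4 -252.1] [ 2.3 38.1] 1.0 z [ 9.  10.3 11.4]
```

View pics/gwrist.png

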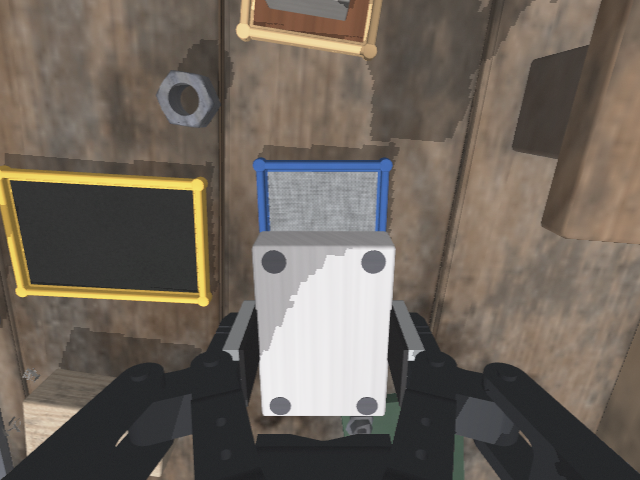

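The plate is held square over the blue tray (wrist (325,200)). Lower it.

{"method": "servo_tool", "body": {"commands": [[[0, -1, 20], 0, 40], [[0, 0, 25], 0, 40], [[0, 0, 25], 0, 40], [[0, 0, 15], 0, 40], [[0, 0, 8], 0, 40], [[0, 0, 4], 0, 40], [[0, 0, 2], 0, 40], [[0, 0, 1.5], 0, 40], [[0, 0, 1], 0, 40], [[0, 0, 0], 0, 40], [[0, 0, 0], 0, 40]]}}

```text
time_s: 25.08
eef_pos: [0.4594, -0.2836, -0.0073]
eef_rot: [0.0, 0.735, -0.678, 0.0]
wrist_force: [1.0, 0.3, -1.2]
opening: 0.591
grasp_force: 64.2
```

{"method": "servo_tool", "body": {"commands": [[[0, 0, 0.7], 0, 40], [[0, 0, 0], 0, 40], [[0, 0, 0], 0, 40]]}}

```text
time_s: 25.45
eef_pos: [0.4594, -0.2836, -0.0074]
eef_rot: [0.0, 0.735, -0.678, 0.0]
wrist_force: [-2.5, 2.9, 4.5]
opening: 0.592
grasp_force: 65.0
```

{"method": "servo_tool", "body": {"commands": [[[0, 0, 0], 0, 60], [[0, 0, 0], 0, 75], [[0, 0, 0], 0, 85], [[0, 0, 0], 0, 85], [[0, 0, 0], 0, 85], [[0, 0, -10], 0, 85], [[0, 0, -25], 0, 85], [[0, 0, -35], 0, 85], [[0, 0, -30], 0, 85], [[1.7, -20, -10], 0, 85], [[3, -35, 0], 0, 85], [[3, -35, 0], 0, 85], [[3, -35, 0], 0, 85], [[2, -29.3, 0], 0, 85], [[-25, -2, 0], 0, 85], [[-30, -3, 0], 0, 85], [[-35, -3, 0], 0, 85], [[-35, -3, 0], 0, 85], [[-31, -1.8, 0], 0, 85]]}}

```text
time_s: 27.82
eef_pos: [0.6132, -0.125, 0.1023]
eef_rot: [0.0, 0.735, -0.678, -0.0]
wrist_force: [-0.2, 0.4, 0.0]
opening: 0.998
grasp_force: 0.0
```

{"method": "servo_tool", "body": {"commands": [[[0, 0, 0], -0.173, 85], [[0, 0, 0], -0.173, 85], [[0, 0, 0], -0.173, 85], [[0, 0, 0], -0.173, 85], [[0, 0, 0], -0.173, 85], [[0, 0, 0], -0.173, 85], [[0, 0, 0], -0.173, 85], [[0, 0, 0], -0.171, 85], [[0, 0, 0], 0, 85]]}}

```text
time_s: 28.95
eef_pos: [0.6135, -0.1264, 0.1023]
eef_rot: [-0.0, 0.999, -0.055, -0.0]
wrist_force: [-0.6, 0.3, -0.1]
opening: 0.994
grasp_force: 0.0
```

```bash
python3 tip.py h .06; python3 - <<'E'
from m import *
for n in ['scene','side','wrist']:
    W,C=load('h'+n+'.npz'); print(n)
    rep('plate',seg(W,C,(0,0,80),(180,60,255),.018,.04,(.38,.54,-.36,-.2)))
    rep('packtop',seg(W,C,(0,0,50),(180,255,255),.033,.042,(.53,.68,-.19,-.05)))
    rep('yel',seg(W,C,(22,150,100),(32,255,255),.003,.03,(.5,.7,-.36,-.2)))
E
```

```text
tcp [ 613.5 -126.4  102.3] rot [-1.000e-04  9.985e-01 -5.470e-02 -2.000e-04] t 28.95 q [-0.39  0.41  1.56  0.    1.18  1.29]
scene tip z 0.1346 min [ 0.5985 -0.1839  0.132 ] max [ 0.6321 -0.0762  0.1545]
side tip z 0.1345 min [ 0.5966 -0.1855  0.1322] max [ 0.6227 -0.0792  0.1544]
wrist tip z 0.1348 min [ 0.5974 -0.1846  0.1313] max [ 0.6309 -0.0723  0.1548]
scene
plate 1033 [ 461.1 -283.2] [54.  76.2] 5.1 z [19.6 24.8 27.1]
packtop 848 [ 615.  -126.5] [ 57.  101.9] 83.7 z [33.9 37.9 40.2]
yel 678 [ 608.1 -272.3] [138.3  92.3] 1.4 z [ 3.4  8.4 11.9]
side
plate 671 [ 458.9 -282.5] [51.8 80.5] 4.7 z [19.1 24.7 27.4]
packtop 590 [ 612.4 -126.4] [62.6 99.4] 83.6 z [33.9 37.9 40.7]
yel 601 [ 605.2 -271.8] [137.5  93.9] 1.8 z [ 3.3  8.4 12.3]
wrist
plate 1088 [ 479.5 -295.5] [16.6 47.9] 3.8 z [18.4 24.6 26.2]
packtop 12991 [ 613.8 -126.3] [ 55.2 100.3] 84.2 z [36.5 38.1 39.4]
yel 328 [ 629.5 -310.8] [79.7  2.5] 1.3 z [4.8 7.  9.2]
```

Plate is flat in the blue tray. Take the wood block.

{"method": "servo_tool", "body": {"commands": [[[0, 0, 20], 0, 85], [[0, 0, 25], 0, 85], [[0, 0, 25], 0, 85], [[0, 0, 25], 0, 85], [[0, 0, 12], 0, 85], [[0, 0, 3], 0, 85], [[0, 0, 0], 0, 85], [[0, 0, 0], 0, 40], [[0, 0, 0], 0, 40], [[0, 0, 0], 0, 40], [[0, 0, 0], 0, 40], [[0, 0, 0], 0, 40], [[0, 0, 0], 0, 40]]}}

```text
time_s: 30.72
eef_pos: [0.6153, -0.1275, -0.0068]
eef_rot: [0.0, 0.999, -0.054, 0.001]
wrist_force: [-0.3, 0.3, 6.0]
opening: 0.633
grasp_force: 65.6
```

{"method": "servo_tool", "body": {"commands": [[[0, 0, -10], 0, 40], [[0, 0, -20], 0, 40], [[0, 0, -20], 0, 40], [[1.3, 20, -10], 0, 40], [[2, 30, 0], 0, 40], [[2, 34, 0], 0, 40], [[2, 34, 0], 0, 40], [[2, 26.3, 0], -0.127, 40], [[0, 0, 0], 0, 40], [[0, 0, 0], 0, 40]]}}

```text
time_s: 31.98
eef_pos: [0.6076, -0.2719, 0.052]
eef_rot: [-0.0, 1.0, 0.008, -0.0]
wrist_force: [0.1, 0.1, -2.7]
opening: 0.63
grasp_force: 64.6
```

```bash
python3 tip.py i .055; python3 - <<'E'
from m import *
for n in ['scene','side','wrist']:
    W,C=load('i'+n+'.npz'); print(n)
    rep('pack',seg(W,C,(0,20,100),(40,255,255),.085,.105,(.53,.68,-.34,-.2)))
    rep('yel',seg(W,C,(22,150,100),(32,255,255),.003,.03,(.5,.7,-.36,-.2)))
E
```

```text
tcp [ 607.6 -271.9   52. ] rot [-2.0e-04  1.0e+00  8.3e-03 -1.0e-04] t 31.975 q [-0.6   0.55  1.47  0.    1.12  0.96]
scene tip z 0.0622 min [ 0.5559 -0.3112  0.059 ] max [ 0.6554 -0.2349  0.0821]
side tip z 0.0607 min [ 0.555  -0.3099  0.0577] max [ 0.6563 -0.2455  0.0806]
wrist tip z 0.0644 min [ 0.6135 -0.3116  0.0603] max [ 0.657  -0.2313  0.0844]
scene
pack 864 [ 599.9 -270.3] [85.4 62. ] 0.8 z [86.6 96.4 98.8]
yel 491 [ 607.7 -272.4] [136.8  92.1] 1.1 z [ 3.2  8.6 12.1]
side
pack 414 [ 583.9 -272.6] [57.  59.6] 0.4 z [86.6 96.4 98.9]
yel 462 [ 605.4 -272.5] [136.5  93.8] 1.7 z [ 3.6  8.3 11.6]
wrist
pack 33584 [ 611.4 -270.7] [90.7 57.2] 0.8 z [90.8 96.7 97.8]
yel 224 [ 670.3 -279.7] [ 5.8 25.7] 1.2 z [ 4.5  9.8 11.3]
```

View pics/iwrist.png

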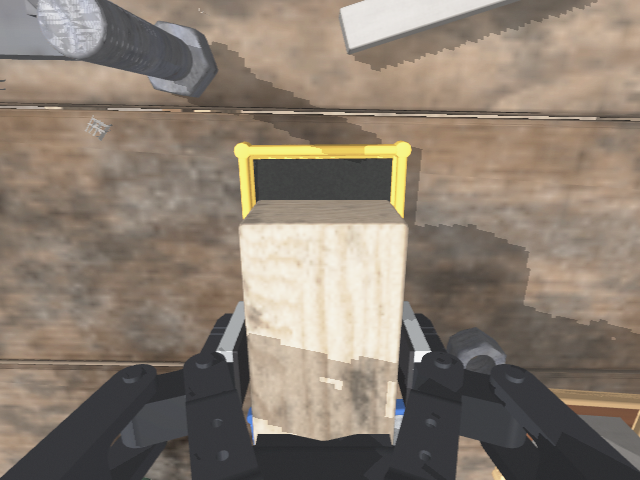

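The block is in line over the yellow tray (wrist (323,300)) and clear of the bolt (190,65). Lower it.

{"method": "servo_tool", "body": {"commands": [[[1, 0, 15], 0, 40], [[0, 0, 18], 0, 40], [[0, 0, 10], 0, 40], [[0, 0, 5], 0, 40], [[0, 0, 3], 0, 40], [[0, 0, 1.5], 0, 40], [[0, 0, 1.3], 0, 40], [[0, 0, 0], 0, 40], [[0, 0, 0], 0, 40]]}}

```text
time_s: 33.25
eef_pos: [0.6091, -0.2717, -0.0017]
eef_rot: [0.0, 1.0, 0.009, 0.0]
wrist_force: [-0.1, 0.9, -1.9]
opening: 0.634
grasp_force: 64.7
```

{"method": "servo_tool", "body": {"commands": [[[0, 0, 0.7], 0, 40], [[0, 0, 0], 0, 40], [[0, 0, 0], 0, 60], [[0, 0, 0], 0, 75], [[0, 0, 0], 0, 85], [[0, 0, 0], 0, 85], [[0, 0, 0], 0, 85], [[0, 0, -10], 0, 85], [[0, 0, -25], 0, 85], [[0, 0, -35], 0, 85], [[0, 0, -35], 0, 85], [[0, 0, -25], 0, 85], [[0, 0, 0], 0, 85], [[0, 0, 0], 0, 85]]}}

```text
time_s: 35.0
eef_pos: [0.6084, -0.2713, 0.1265]
eef_rot: [-0.0, 1.0, 0.009, -0.001]
wrist_force: [-0.5, 0.4, -0.4]
opening: 0.994
grasp_force: 0.0
```

```bash
python3 tip.py j .08; python3 - <<'E'
from m import *
for n in ['scene','side','wrist']:
    W,C=load('j'+n+'.npz'); print(n)
    rep('pack',seg(W,C,(0,0,60),(40,255,255),.03,.05,(.53,.68,-.34,-.2)))
    rep('yel',seg(W,C,(22,150,100),(32,255,255),.003,.012,(.5,.7,-.36,-.2)))
    rep('plate',seg(W,C,(0,0,80),(180,60,255),.018,.04,(.38,.54,-.36,-.2)))
    rep('vb',seg(W,C,(0,0,50),(180,70,255),.018,.05,(.43,.53,-.5,-.39)))
    rep('pin',seg(W,C,(18,80,100),(32,255,255),.02,.2,(.5,.7,-.07,.1)))
E
```

```text
tcp [ 608.4 -271.3  126.5] rot [-3.0e-04  1.0e+00  9.4e-03 -5.0e-04] t 35.0 q [-0.6   0.46  1.43 -0.    1.25  0.95]
scene tip z 0.1599 min [ 0.5966 -0.3282  0.156 ] max [ 0.6213 -0.2146  0.1799]
side tip z 0.1574 min [ 0.5959 -0.3294  0.1549] max [ 0.6209 -0.2225  0.1772]
wrist tip z 0.1581 min [ 0.5958 -0.3283  0.1548] max [ 0.621  -0.2155  0.1781]
scene
pack 1193 [ 609.6 -272.8] [102.3  57. ] 1.2 z [31.5 42.8 45.3]
yel 409 [ 607.8 -272.5] [135.9  91. ] 1.8 z [ 3.3  8.7 11.7]
plate 1034 [ 461.4 -283.5] [53.8 76.6] 5.1 z [19.5 24.7 27.1]
vb 1025 [ 479.1 -446.9] [55.6 46.3] 86.0 z [19.2 34.5 44.4]
pin 333 [612.9  16. ] [26.4 63.7] 86.6 z [23.9 38.6 45.3]
side
pack 966 [ 607.  -273.3] [ 58.1 101.2] 90.0 z [30.7 42.4 45. ]
yel 377 [ 605.3 -271.9] [136.1  94.1] 1.4 z [ 3.2  8.4 11.7]
plate 677 [ 458.8 -282.3] [52.2 82.6] 4.5 z [18.8 24.8 27.2]
vb 822 [ 476.9 -446.6] [58.7 45.1] 86.4 z [19.6 34.1 44.4]
pin 252 [609.4  14.8] [30.7 62.7] 85.3 z [23.7 37.8 45.3]
wrist
pack 11471 [ 608.  -272.8] [99.7 55. ] 1.1 z [41.2 43.1 44.5]
yel 45 [ 673.2 -279.8] [ 0.8 23.2] 1.2 z [ 8.4  9.9 11. ]
plate 4890 [ 459.7 -283.1] [54.1 75.9] 4.1 z [19.3 25.  26.2]
vb 1922 [ 487.9 -447.4] [56.3 26.4] 85.2 z [18.9 30.  43. ]
pin 0
```

View pics/jscene.png

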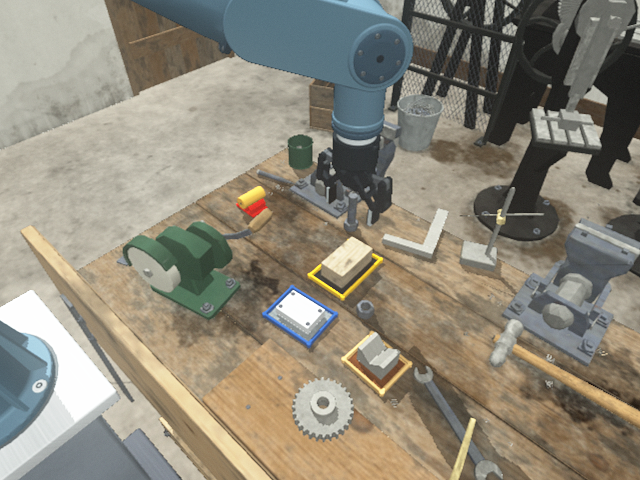

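All four pieces are seated: pin (252,195), wood block (347,262), plate (300,312) and V-block (377,355). The bolt still stands at (352,210), and the nut is unmoved at (366,308).

```bash
python3 -c "
from bench import ctrl
print(ctrl.hand_in())"
```

```text
the job is handed in; nothing more can be done
None
```

I handed the job in at about 35 s: the last pictures show the pin in the red cradle and the V-block, plate and wood block flat in their own trays, with the bolt and nut untouched and the gripper clear; the hand-in gave no verdict.

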